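# Refit the speed knob of the cord coiling machine

## Task

The cord coiling machine's lid is back on after a repair: first swing the steel hasp on the control box over its staple until it lies flat, then pick up the loose black speed knob, turn it so that its nose points the way the flat of the D-shaft faces, and push it down over the shaft against its sprung collar until its underside meets the lid. Do not let go: finish while gripping the knob and keeping it pressed fully home, so that its grub screw can be tightened. Leave everything else on the counter where it is.

Things in the scene. Friction and masses are not known exactly. Their poses are not given: they have to be found in the camera images.
- coiler: Fixed cord coiling machine: grey control box 180 x 240 mm, flat top (lid) 90 mm above the counter; gearbox, motor and coiling drum (to 190 mm high) stand behind it, from 135 mm behind the origin on. Origin: centre of the box's foot, on the counter. x points away from the robot (box to drum), y left along the box's front, z up; turned by up to 0.25 rad.
- hasp_hinge (a point): Hinge pin (along y, axes as the machine's) of the steel hasp on the box's top, 8 mm before and 62 mm right of the machine's origin, 4.5 mm above the box's top. The staple it closes over is a bar loop on the box's front ledge, 21 mm high, 27 to 47 mm before the pin.
- hasp (a joint): Angle of the hasp's strap (rad): 0 = closed, level over the staple, pointing along the machine's -x (to the robot); pi/2 = upright; up to 2.3 = leaning back over the lid. Starts at 1.2 to 2.0. The hinge is stiff (0.04 N m): the strap stays where it is left.
- hasp_tab (a point): Middle of the strap's solid end tab, on the upper face (up when closed, away from the robot when upright), 63 mm from the pin. Strap: steel plate 76 mm long, 28 wide, 3 thick, with a slot for the staple 26 to 50 mm from the pin; the last 26 mm are the tab. Axes turn with the strap: x from tab to hinge, y as the machine's.
- shaft_tip (a point): Top centre of the bare steel D-shaft that sticks up through the lid 30 mm behind and 55 mm left of the machine's origin: 12 mm thick with a flat that leaves 7.5 mm, 22 mm high above the box's top, last 2 mm bevelled. z up; x points out of the flat. It turns stiffly (0.1 N m) and starts within 0.5 rad of the machine's x.
- collar (a joint): Depth (m) of the sprung plastic collar round the shaft's foot (24 mm in diameter, standing 5 mm above the box's top): 0 = up, 0.005 = flush with the box's top. It yields from about 2.5 N, takes about 8.5 N to press flush and springs up when let go.
- knob_mid (a point): Loose black speed knob (45 g), upright on the counter left or right of the machine; point on its axis half-way up, 15 mm above its underside. Disc 50 mm wide, 8 mm thick; across it a bar grip 20 mm wide, 45 long, 22 high above the disc (30 mm in all), tapered to a nose at its pointing end. z up; x along the bar to the nose. Home on the shaft this point is 15 mm above the box's top.
- knob_nose (a point): Tip of the knob's nose (it bears a white line), 22.5 mm from the axis, half-way up. In the knob's underside is a D bore 24 mm deep, 1 to 2 mm wider than the shaft; its flat is on the nose's side, so the knob goes on when the nose points the way the shaft's flat faces, within about 0.15 rad.
- twine_a: Bystander: a cone of light twine, 66 mm in diameter, 81 mm high; it stands on the side of the machine where the knob is not. Origin at the centre of its underside.
- twine_b: Bystander: a cone of brown twine, 72 mm in diameter, 95 mm high, beyond on the left. Origin at the centre of its underside.
- hex_key: Bystander: a hex key (an L of 6 mm bar, 90 x 26 mm) lying flat in front of the machine. Origin on the counter under the middle of its long leg.
- screwdriver: Bystander: a screwdriver, 190 mm long, lying on the right. Origin on the counter under its middle.
- tape_measure: Bystander: a tape measure, 65 x 32 x 62 mm, near the robot on the left. Origin at the centre of its underside.
- screw_box: Bystander: a carton of screws, 75 x 55 x 45 mm, on the far left. Origin at the centre of its underside.
- oil_can: Bystander: a metal can, 52 mm in diameter, 150 mm high, on the far right. Origin at the centre of its underside.
Mind the look-alikes: they are no part of the job. Leave any orange, pink or yellow look-alike of the part that bears knob_mid alone.

How it is judged:
On the way, in this order (a step that is already met when the one before it is completed fails the run):
1. the hasp is swung shut and lies flat over its staple (value of joint hasp below 0.08 rad), for 0.2 s.
2. then the knob is on the shaft, its flat matched to the shaft's, down on the sprung collar (horizontal distance between knob_mid and shaft_tip below 0.003 m and angle between the x axis of knob_mid and the x axis of shaft_tip, either way round below 0.3 rad and x of knob_nose in the frame of shaft_tip above 0.015 m and angle between knob_mid's own z axis and vertical below 0.1 rad and z of knob_mid in the frame of shaft_tip below -0.001 m), for 0.1 s.
At the end, for the whole second after the job is handed in: Hasp closed over its staple (within 0.08 rad); knob on the shaft: axes within 3 mm, upright within 0.1 rad, nose the way the flat faces within 0.3 rad, underside within 2 mm of the lid, collar pressed more than 3 of its 5 mm; fingers still on the knob with more than 2 N (value of joint hasp below 0.08 rad and horizontal distance between knob_mid and shaft_tip below 0.003 m and angle between the x axis of knob_mid and the x axis of shaft_tip, either way round below 0.3 rad and x of knob_nose in the frame of shaft_tip above 0.015 m and angle between knob_mid's own z axis and vertical below 0.1 rad and z of knob_mid in the frame of shaft_tip below -0.005 m and value of joint collar above 0.003 m and contact force between the fingers and knob above 2 N); the arm keeps its last pose, push and grip.
It fails at once if another thing on the counter is shifted by more than 30 mm or knocked over (distance of any of twine_a, twine_b, hex_key, screwdriver, tape_measure, screw_box, oil_can from where it was at the start of the episode above 0.03 m or angle between any of twine_a, twine_b, hex_key, tape_measure, screw_box, oil_can's own z axis and vertical above 0.5 rad).
It also fails if it takes over 48 s, if anything falls off the work surface, if the arm or the gripper's body presses on something with over 40 N, if the wrist force passes 120 N, or if a joint passes its speed limit or range.

## Robot

A 7-joint arm with a two-finger parallel gripper is mounted at the origin on the work surface. World frame = base frame: x ahead of the robot, y to its left, z up, the work surface at z = 0. Lengths are in m, angles in rad, forces in N, time in s.
With the tool pointing down it reaches from about 0.425 to 1.025 m from the base axis. Payload 9.4 kg.
Tool frame: the origin (TCP) lies between the finger pads; the fingertips stand 22 mm ahead of it and the grasp point (between the pads) lies 3 mm ahead of it; z points along the fingers, y is the direction in which the jaws open and shut (so a half turn about z gives the same grasp; the last joint's range is limited). The gripper opens to 93 mm and grips with 3 to 60 N. Pads are 15 mm wide; open, the fingers measure 128 mm over their backs; the gripper's body (75 mm by 188 mm) begins 65 mm behind the grasp point.
Start: joints at [-1.303, 0.599, -0.003, 1.599, 0.002, 0.943, -0.08], TCP at [0.245, 0.682, 0.241] pointing down, gripper open.
Joint ranges: [-2.57, 2.57], [-0.35, 1.97], [-1.29, 1.29], [0.11, 2.56], [-1.05, 4.19], [0.11, 1.86], [-2.63, 2.63]. Speed limits (rad/s): [2.22, 2.22, 3.01, 3.01, 3.14, 3.14, 3.14].

## Interface

Orientations are given as a unit quaternion [w, x, y, z].
In Python, from cell import * gives the robot as it stands. The module is installed in compiled form; this text tells all that it offers.
- The arm moves only by the tool send_rows, never from a script. Its argument "motion" is a list of rows, each a list of 7 numbers: the shift along the tool's x, y, z in cm, then the turn, a rotation vector about the tool's x, y, z in degrees, then the finger opening in cm, from 0 to 9.3. In form: [[x, y, z, wx, wy, wz, hand], ...]. A call has 1 to 8 rows; each row shifts and turns the commanded pose from where the row before left it, along the tool's axes as they then stand; what a row does not reach is not made up. A row lasts 1/10 s, in which the tool goes at most 50 mm and 8.59 degrees, less where a joint would pass 70% of its speed; a pose out of reach is approached as far as the arm can. A call with a gripper value outside its range is refused whole. The fingers move at their own pace and stop on an object; the grip force is fixed at half the most. Time passes only in rows, so rows that do not move let the fingers close. It gives the time, the measured TCP pose, the force and the opening at its end, in the units of the state.
- state(): the state, without advancing time (a new reading comes with each control period).
- read_camera(name): name is "scene" or "top"; returns a dict with "color" (400x640x3 uint8, red, green, blue), "depth" (400x640 float32, m along the optical axis (not along the pixel's ray), 0 where there is no reading), "fx", "fy", "cx", "cy" (pixels), "camera_from_world" (4x4, takes a point from world to camera coordinates). Camera axes: x right, y down, z forward; pixel columns grow to the right and rows downward; lengths in m; the calibration is good to about 2 mm. A picture is of the moment at which its call begins.
- job_done(): hands the job in, once; it reports no verdict.
The state is a dict: "t": time; "joints": joint angles; "qd": joint speeds; "joint_efforts": joint torques, N m; "eef_pos": TCP position; "tcp_rot": TCP orientation; "ft_force": force on the tool from outside, world axes, zero at the start; "torque": the same for the moment, N m; "opening": opening from 0.0 (shut) to 1.0 (fully open).
Only numpy, scipy, OpenCV 4.12 (cv2) and the standard library are available. Lean on these libraries where they do the work, as an engineer would, in place of code of your own. Each camera call takes 0.05 s, during which the arm holds its last target.

## Working session

There is one attempt and no reset: what is moved stays moved. The work goes in short steps, Python scripts to look and compute and a tool call to move; the robot and the scene stay as the last step left them, time stands still between calls to the robot, and variables do not carry over. Pictures are saved under pics/ and viewed, and the job is handed in when it is done.

Besides the shell and the picture viewer there is one more tool, called after "Emit:" as a command line: name --pt "numbers of a row" for each row, then --argument value for the rest. send_rows: Moves the arm, as the interface text tells. Its arguments: {"type":"object","properties":{"motion":{"type":"array"}},"required":["motion"]}

```bash
mkdir -p pics; cat > h.py <<'E'
from cell import *
import numpy as np, cv2
from scipy.spatial.transform import Rotation as R
def save(n,im): cv2.imwrite(f'pics/{n}.png',im[:,:,::-1])
def ray(c,u,v):
    T=c['camera_from_world'];Ri=T[:3,:3].T;o=-Ri@T[:3,3]
    d=Ri@np.array([(u-c['cx'])/c['fx'],(v-c['cy'])/c['fy'],1.]);return o,d
def onz(c,u,v,z):
    o,d=ray(c,u,v);return o+d*(z-o[2])/d[2]
def dep(c,u,v):
    o,d=ray(c,u,v);return o+d*float(c['depth'][int(v),int(u)])
def proj(c,p):
    q=c['camera_from_world']@np.append(p,1);return q[0]/q[2]*c['fx']+c['cx'],q[1]/q[2]*c['fy']+c['cy']
E
python3 - <<'E'
from h import *
s=state();print(s)
import pickle
for n in('scene','top'):
    c=read_camera(n);save(n+'0',c['color']);pickle.dump(c,open(n+'0.pkl','wb'))
    print(n,c['fx'],c['camera_from_world'],ray(c,320,200))
E
```

```text
{'t': 0.0, 'joints': array([-1.30267789,  0.60014722, -0.00252804,  1.60010247,  0.00180145,
        0.94284798, -0.07980244]), 'qd': array([-7.63402710e-05, -5.30633492e-04, -2.95369013e-04, -6.43336752e-04,
        1.00711235e-03,  5.88010857e-05, -4.56048973e-04]), 'joint_efforts': array([ 2.34889030e-04, -7.65090895e+01,  1.49829280e+00, -2.52343833e+01,
       -5.22525993e-02,  1.71803049e-02,  1.54564545e-04]), 'eef_pos': array([0.24494612, 0.68191571, 0.23975396]), 'tcp_rot': array([-5.52992491e-05,  1.71534464e-01,  9.85177833e-01, -7.49492819e-04]), 'ft_force': array([ 0.8603601 , -0.4910638 ,  0.09850876]), 'torque': array([ 0.01099314,  0.02189543, -0.01737676]), 'opening': 0.9999223695754498}
scene 484.1988246188696 [[ 0.79730321  0.60339457  0.01491947 -0.43435397]
 [ 0.36643565 -0.46425691 -0.80634387 -0.11555903]
 [-0.47961704  0.64836758 -0.59125881  1.63010111]
 [ 0.          0.          0.          1.        ]] (array([ 1.17048103, -0.84846696,  0.87711165]), array([-0.48894781,  0.64108676, -0.59167394]))
top 460.4753193359105 [[ 1.76421258e-02 -9.99841728e-01  2.29664769e-03 -1.62018306e-02]
 [-9.85625228e-01 -1.77771944e-02 -1.68008577e-01  5.41226149e-01]
 [ 1.68022814e-01  7.00394559e-04 -9.85782858e-01  1.60549532e+00]
 [ 0.00000000e+00  0.00000000e+00  0.00000000e+00  1.00000000e+00]] (array([ 0.26397214, -0.00770226,  1.67363761]), array([ 0.16494819,  0.00674925, -0.98630262]))
```

View pics/scene0.png

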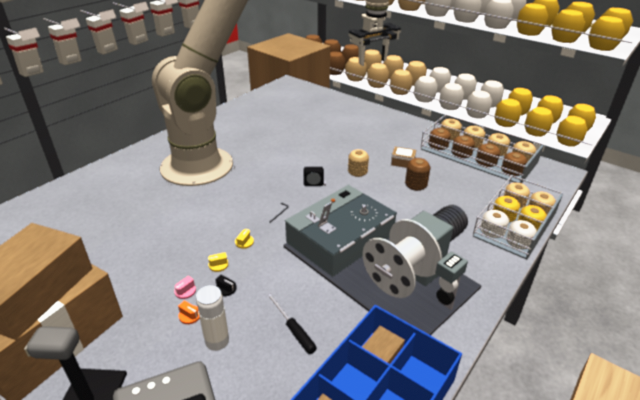

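View pics/top0.png

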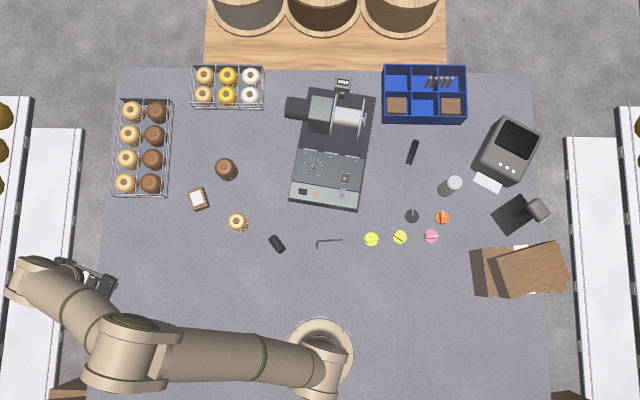

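The black knob is at top (412,215) and scene (226,285). The look-alikes are yellow (371,239) and (400,237), pink (431,236) and orange (442,216). I choose the black one. The hasp is at top ~(347,180), the shaft at top ~(313,167), and the oil can stands beside the knob at top (452,184). Next, close crops.

```bash
python3 - <<'E'
from h import *
import pickle
t=pickle.load(open('top0.pkl','rb'))['color'];s=pickle.load(open('scene0.pkl','rb'))['color']
def crop(im,x,y,w,h,k): return cv2.resize(im[y:y+h,x:x+w],None,fx=k,fy=k,interpolation=cv2.INTER_CUBIC)
save('c1',crop(t,280,140,90,75,8))
save('c2',crop(s,280,180,130,95,6))
a=crop(t,395,195,60,50,6);b=crop(s,170,260,80,66,6)
h=min(a.shape[0],b.shape[0]);save('c3',np.hstack([a[:h,:310],b[:h]]))
E
```

```text
(no output)
```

View pics/c1.png

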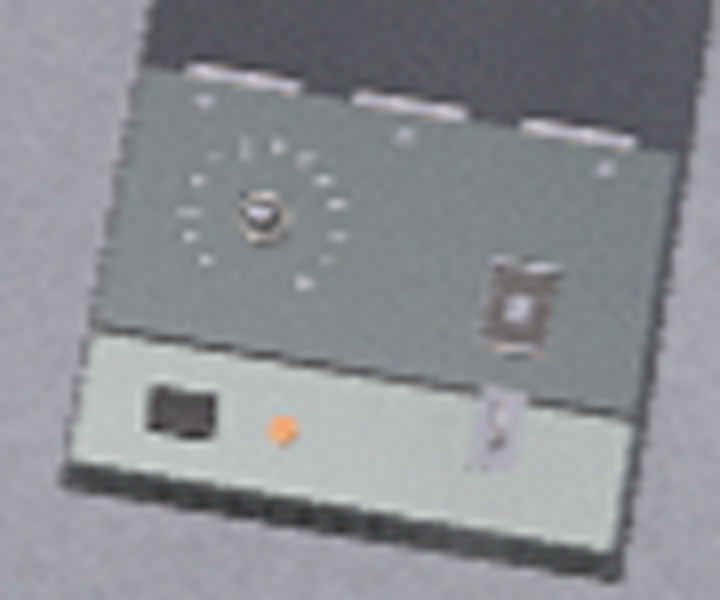

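View pics/c2.png

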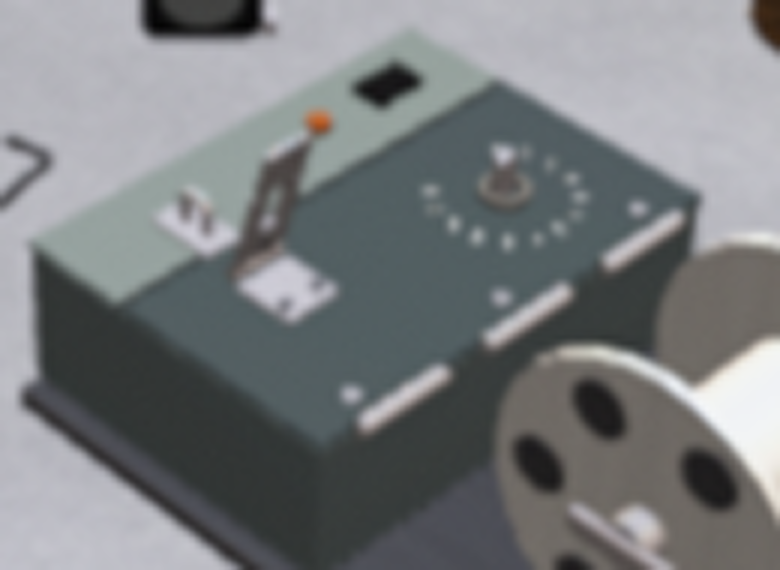

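View pics/c3.png

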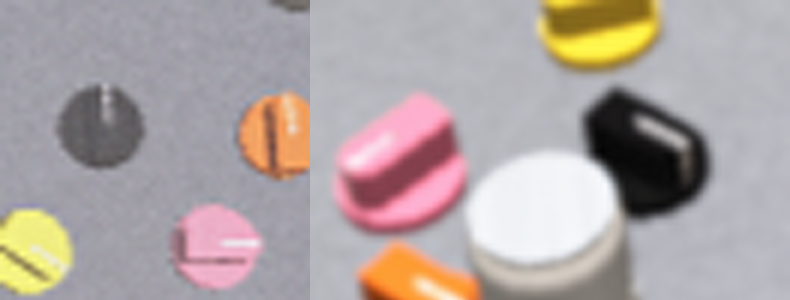

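```bash
python3 - <<'E'
from h import *
import pickle
for n in('scene','top'):
    cs=[read_camera(n) for _ in range(8)]
    c=cs[0];c['avg']=np.mean([k['color'].astype(float) for k in cs],0)
    d=np.array([k['depth'] for k in cs]);c['depth']=np.median(d,0)
    pickle.dump(c,open(n+'A.pkl','wb'))
    print(n,np.std([k['color'].astype(float) for k in cs],0).mean())
t=pickle.load(open('topA.pkl','rb'));s=pickle.load(open('sceneA.pkl','rb'))
# lid points depth
for u,v in [(300,175),(330,165),(345,165),(320,192),(350,197),(412,215)]: print((u,v),dep(t,u,v).round(4))
for (a,b) in [(70,470),(140,68),(690,150),(620,555)]:
    u,v=280+(a-4)/8,140+(b-4)/8; print('corner',u,v,onz(t,u,v,.09).round(4))
def crop(im,x,y,w,h,k): return cv2.resize(np.clip(im[y:y+h,x:x+w],0,255).astype(np.uint8),None,fx=k,fy=k,interpolation=cv2.INTER_NEAREST)
a=crop(t['avg'],303,156,20,20,20);b=crop(s['avg'],354,200,20,20,20)
save('sh',np.hstack([a,b]))
print(t['avg'][162:172,306:320].mean(-1).round().astype(int))
print(s['avg'][202:217,356:372].mean(-1).round().astype(int))
E
```

```text
scene 0.4447136543757388
top 1.616623984044225
(300, 175) [0.6161 0.075  0.0928]
(330, 165) [ 0.6537 -0.0298  0.0945]
(345, 165) [ 0.6556 -0.0828  0.0907]
(320, 192) [0.5568 0.0036 0.0921]
(350, 197) [ 0.5411 -0.1013  0.0915]
(412, 215) [ 0.49   -0.3285  0.0308]
corner 288.25 198.25 [0.533 0.114 0.09 ]
corner 297.0 148.0 [0.7147 0.0884 0.09  ]
corner 365.75 158.25 [ 0.6817 -0.1561  0.09  ]
corner 357.0 208.875 [ 0.4999 -0.126   0.09  ]
[[135 135 135 134 134 134 134 133 134 134 134 133 134 156]
 [134 136 134 135 135 135 132 133 134 135 134 134 133 136]
 [135 135 135 134 110 154 174 196 156 134 135 134 134 134]
 [136 135 137 132 151 139 129 113 134 135 134 135 135 134]
 [136 135 136 140 114 198 198 181 111 143 145 133 135 134]
 [136 136 135 145 134 111 143 117  84 154 149 134 135 135]
 [137 135 134 138 149 121  92  90 124 135 135 135 135 135]
 [138 137 137 135 139 182 157 142 137 115 128 137 135 134]
 [136 137 137 136 136 131 109 111 116 128 136 137 135 136]
 [135 136 137 137 137 136 134 134 134 136 136 135 136 136]]
[[ 91  91  91  91  91  90  90  90  90  90  90  91  91  91  91  91]
 [
[... 236 characters left out ...]
 130 106 109 101  92  98 114]
 [ 91  91  91  91  91  91 104 132 121  99  92  94  93  91 101 122]
 [ 91  91  91  92  96  98  92  94  91  90  96  96  92  91  96 108]
 [ 91  91  91  97 110 107  91  85  86  90 105 110 100  92  92  94]
 [ 92  91  92 102 121 104  85  84  86  85  97 118 110  95  91  91]
 [ 92  92  90  97 117 103  88  88  89  88  96 120 113  96  91  91]
 [ 91  92  89  86  99 104 104 101 100 104 110 115 103  93  91  91]
 [ 91  92  90  84  82  88  97 101 104 105 101  94  90  90  91  91]
 [ 91  91  91  89  83  79  80  83  86  86  81  82  87  91  92  91]
 [ 98  92  91  91  89  86  83  82  82  82  84  88  91  91  91  91]
 [121  96  91  91  91  91  90  89  90  90  90  91  92  91  91  95]]
```

View pics/sh.png

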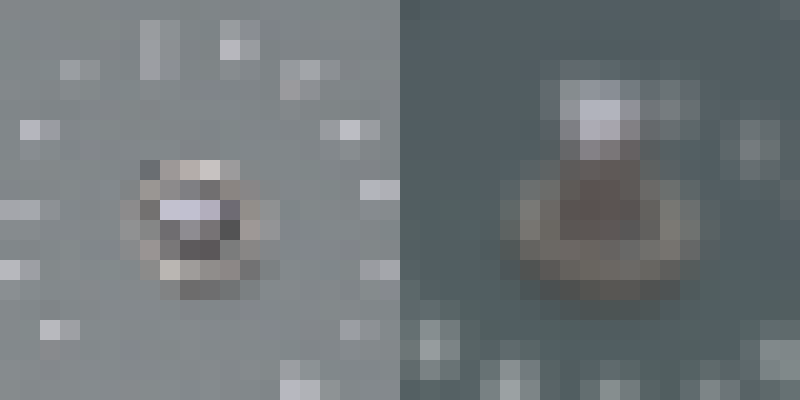

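```bash
python3 - <<'E'
from h import *
import pickle
t=pickle.load(open('topA.pkl','rb'));s=pickle.load(open('sceneA.pkl','rb'))
def tri(u1,u2):
    A=[];b=[]
    rs=[ray(t,*u1),ray(s,*u2)]
    M=np.zeros((3,3));v=np.zeros(3)
    for o,d in rs:
        d=d/np.linalg.norm(d);P=np.eye(3)-np.outer(d,d);M+=P;v+=P@o
    p=np.linalg.solve(M,v);return p,[np.linalg.norm((np.eye(3)-np.outer(d,d)/(d@d))@(p-o)) for o,d in rs]
def mom(c,u0,u1,v0,v1,bg,z,blur):
    g=c['avg'][v0:v1,u0:u1].mean(-1);w=np.clip(g-bg,0,None)
    V,U=np.mgrid[v0:v1,u0:u1];W=w.sum();m=np.array([(w*U).sum(),(w*V).sum()])/W
    d=np.stack([U-m[0],V-m[1]]);C=np.einsum('iab,jab,ab->ij',d,d,w)/W
    J=np.stack([(onz(c,m[0]+.5,m[1],z)-onz(c,m[0]-.5,m[1],z))[:2],(onz(c,m[0],m[1]+.5,z)-onz(c,m[0],m[1]-.5,z))[:2]],1)*1e3
    Cw=J@(C-blur*np.eye(2))@J.T;e,E=np.linalg.eigh(Cw);a=np.arctan2(E[1,0],E[0,0])
    print('px',m,'C',C.round(2).tolist(),'var',e.round(2),'short axis ang',round(a,3),onz(c,*m,z)[:2].round(4));return m
for b in (.1,.2,.35):
    ms=mom(s,361,366,203,208,97,.112,b)
for b in (.05,.1,.2): mt=mom(t,310,315,166,168,120,.112,b)
print(tri(mt,ms))
print('pred',proj(t,[.6446,.0305,.112]),proj(s,[.6446,.0305,.112]))
# collar ring / box corners in scene
for n,c in(('t',t),('s',s)):
  for p in ([.533,.114],[.7147,.0884],[.6817,-.1561],[.4999,-.126]): print(n,np.round(proj(c,[*p,.09]),1))
# knob
for (u,v) in [(412,215)]: pass
tm=(t['avg'].max(-1)<100);x0,y0=400,203
w=tm[203:228,400:425];ys,xs=np.nonzero(w);print('knob top px',xs.mean()+400,ys.mean()+203,xs.min()+400,xs.max()+400,ys.min()+203,ys.max()+203,len(xs))
def crop(im,x,y,w,h,k): return cv2.resize(np.clip(im[y:y+h,x:x+w],0,255).astype(np.uint8),None,fx=k,fy=k,interpolation=cv2.INTER_NEAREST)
a=crop(t['avg'],400,203,25,25,16);b=crop(s['avg'],214,272,25,25,16)
save('kn',np.hstack([a,b]))
E
```

```text
px [363.38183431 205.19302429] C [[1.02, 0.08], [0.08, 0.93]] var [ 6.35 15.97] short axis ang -2.511 [0.6422 0.0331]
px [363.38183431 205.19302429] C [[1.02, 0.08], [0.08, 0.93]] var [ 5.65 14.03] short axis ang -2.497 [0.6422 0.0331]
px [363.38183431 205.19302429] C [[1.02, 0.08], [0.08, 0.93]] var [ 4.58 11.13] short axis ang -2.467 [0.6422 0.0331]
px [311.81816694 166.14631751] C [[0.74, -0.09], [-0.09, 0.12]] var [0.81 8.5 ] short axis ang -2.983 [0.6441 0.0337]
px [311.81816694 166.14631751] C [[0.74, -0.09], [-0.09, 0.12]] var [0.17 7.89] short axis ang -2.983 [0.6441 0.0337]
px [311.81816694 166.14631751] C [[0.74, -0.09], [-0.09, 0.12]] var [-1.11  6.68] short axis ang -2.984 [0.6441 0.0337]
(array([0.64322313, 0.0331075 , 0.11268362]), [np.float64(0.000908117080349532), np.float64(0.0009081170803495464)])
pred (np.float64(312.73956765569926), np.float64(166.0279660625658)) (np.float64(363.59546949636143), np.float64(206.00191801820736))
t [288.2 198.3]
t [297. 148.]
t [365.7 158.2]
t [357.  208.9]
s [346.8 184. ]
s [397.  212.1]
s [332.6 256.4]
s [283.1 220.5]
knob top px 411.38947368421054 216.1157894736842 406 417 210 222 95
```

View pics/kn.png

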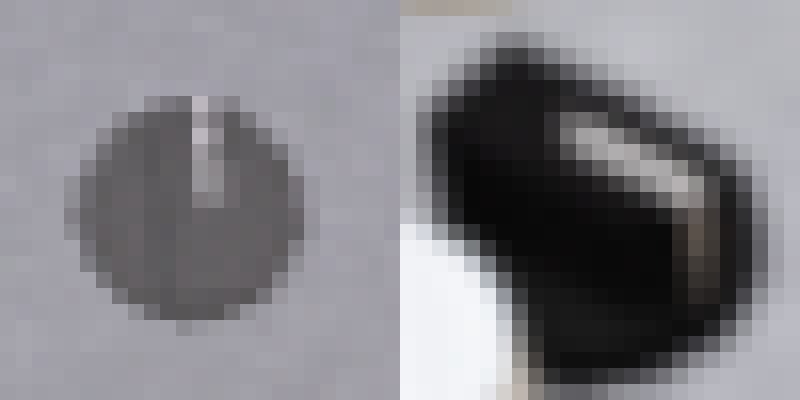

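```bash
cat >> h.py <<'E'
def tri(t,u1,s,u2):
    rs=[ray(t,*u1),ray(s,*u2)];M=np.zeros((3,3));v=np.zeros(3)
    for o,d in rs:
        d=d/np.linalg.norm(d);P=np.eye(3)-np.outer(d,d);M+=P;v+=P@o
    p=np.linalg.solve(M,v);return p.round(4),[round(float(np.linalg.norm((np.eye(3)-np.outer(d,d)/(d@d))@(p-o))),4) for o,d in rs]
YAW=-0.138;C0=np.array([.6073,-.0199])
def mach(x,y,z): c,s=np.cos(YAW),np.sin(YAW);return np.array([C0[0]+c*x-s*y,C0[1]+s*x+c*y,z])
def plan(p,ang):
    """shift+turn in current tool axes to bring TCP to p, pointing down, tool y at world angle ang"""
    s=state();q=s['tcp_rot'];Rc=R.from_quat([*q[1:],q[0]])
    best=None
    for a in (ang,ang+np.pi):
        y=np.array([np.cos(a),np.sin(a),0]);z=np.array([0,0,-1.]);x=np.cross(y,z)
        rv=(Rc.inv()*R.from_matrix(np.stack([x,y,z],1))).as_rotvec(degrees=True)
        if best is None or np.linalg.norm(rv)<np.linalg.norm(best): best=rv
    print('at',s['eef_pos'].round(4),'t',s['t'],'F',s['ft_force'].round(1),'op',round(s['opening'],3))
    print('shift cm (tool)',(Rc.inv().apply(np.asarray(p)-s['eef_pos'])*100).round(2),'turn deg',best.round(1),'world d',(np.asarray(p)-s['eef_pos']).round(4))
E
python3 - <<'E'
from h import *
import pickle
t=pickle.load(open('topA.pkl','rb'));s=pickle.load(open('sceneA.pkl','rb'))
print('hinge',mach(-.008,-.062,.0945), proj(t,mach(-.008,-.062,.0945)),proj(s,mach(-.008,-.062,.0945)))
for a in (1.2,1.4,1.6,1.8,2.0):
    p=mach(-.008-.076*np.cos(a),-.062,.0945+.076*np.sin(a));print(a,p.round(3),np.round(proj(t,p),1),np.round(proj(s,p),1))
# knob white line
for c,n,(x0,x1,y0,y1),th in((t,'t',(410,415,208,217),125),(s,'s',(222,236,276,285),70)):
    g=c['avg'].mean(-1)[y0:y1,x0:x1]
    if n=='s': print(g.round().astype(int))
    else: print(g.round().astype(int))
# knob disc ellipse & scene
tm=(t['avg'].mean(-1)<125).astype(np.uint8);sm=(s['avg'].mean(-1)<80).astype(np.uint8)
cn,_=cv2.findContours(tm[200:235,398:430],cv2.RETR_EXTERNAL,cv2.CHAIN_APPROX_NONE)
cn=max(cn,key=cv2.contourArea)+np.array([398,200]);print(cv2.fitEllipse(cn),cv2.boundingRect(cn))
for z in (0,.008,.03): print(z,onz(t,411.6,215.8,z).round(4))
# can top & foot
print('can',dep(t,453,183).round(3),[onz(t,453,183,.15).round(3)],onz(s,209,296,.15).round(3),dep(s,209,296).round(3))
def crop(im,x,y,w,h,k): return cv2.resize(np.clip(im[y:y+h,x:x+w],0,255).astype(np.uint8),None,fx=k,fy=k,interpolation=cv2.INTER_NEAREST)
save('ha',np.hstack([crop(t['avg'],330,165,35,35,11),crop(s['avg'],315,195,35,35,11)]))
E
```

```text
hinge [ 0.59084719 -0.08021007  0.0945    ] (np.float64(344.1365060392502), np.float64(182.73321774314022)) (np.float64(321.72301849139086), np.float64(224.08430298070806))
1.2 [ 0.564 -0.076  0.165] [343.9 186.4] [314.3 197.1]
1.4 [ 0.578 -0.078  0.169] [344.6 181.9] [318.4 198.3]
1.6 [ 0.593 -0.081  0.17 ] [345.3 177.5] [322.7 200.5]
1.8 [ 0.608 -0.083  0.169] [346.  173.3] [327.  203.8]
2.0 [ 0.622 -0.085  0.164] [346.5 169.5] [331.1 208. ]
[[165 166 165 164 162]
 [124 114 186 148 134]
 [ 93  91 152 122  94]
 [ 92  92 186 143  91]
 [ 94  94 155 124  93]
 [ 95  94 150 138 104]
 [ 95  97 150 141 106]
 [ 92  97 124 129 106]
 [ 91  96 101  99  98]]
[[ 40  63  93 124 153 175 186 189 189 187 186 186 186 186]
 [ 25  28  40  61  93 125 154 175 185 187 186 187 188 186]
 [ 25  31  46  45  44  60  94 135 167 180 185 188 187 186]
 [ 26  49  96 108  91  59  48  74 111 141 168 181 185 186]
 [ 25  49 112 161 167 134  95  62  53  76 115 150 173 183]
 [ 25  35  78 131 160 174 168 133  94  62  57  91 134 168]
 [ 21  24  36  61  93 135 160 173 170 136  85  54  79 131]
 [ 15  18  20  24  36  61  93 134 164 179 144  74  43  90]
 [ 12  13  15  18  20  24  36  60  98 141 131  74  31  64]]
((411.2555236816406, 216.05950927734375), (12.4899263381958, 13.135930061340332), 101.10859680175781) (405, 209, 14, 14)
0 [ 0.4912 -0.333   0.    ]
0.008 [ 0.4901 -0.3315  0.008 ]
0.03 [ 0.4871 -0.3272  0.03  ]
can [ 0.585 -0.445  0.152] [array([ 0.585, -0.445,  0.15 ])] [ 0.594 -0.453  0.15 ] [ 0.594 -0.453  0.15 ]
```

View pics/ha.png

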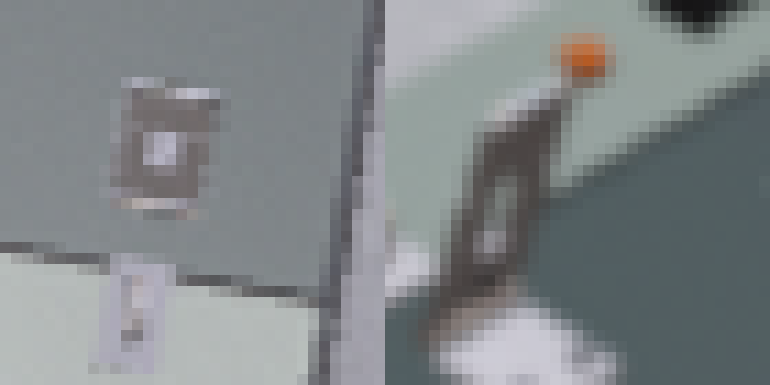

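```bash
python3 - <<'E'
from h import *
plan(mach(.037,-.062,.235),np.pi/2+YAW)
E
```

```text
at [0.2451 0.6823 0.2406] t 0.9 F [-0.3  0.1 -0.7] op 1.001
shift cm (tool) [-62.72 -59.16   0.56] turn deg [  0.    0.  -11.8] world d [ 0.3904 -0.7687 -0.0056]
```

Emit:
send_rows --pt "-1.5 -1.4 0 0 0 0 0" --pt "-3 -2.8 0 0 0 0 0" --pt "-3 -2.8 0 0 0 0 0" --pt "-3 -2.8 0 0 0 0 0" --pt "-3 -2.8 0 0 0 0 0" --pt "-3 -2.8 0 0 0 0 0" --pt "-3 -2.8 0 0 0 0 0" --pt "-3 -2.8 0 0 0 0 0"

```text
t: 1.7
eef_pos: [0.3865, 0.4072, 0.2409]
tcp_rot: [0.0, 0.172, 0.985, 0.0]
ft_force: [0.4, 0.7, 0.4]
opening: 0.361
```

Emit:
send_rows --pt "-3 -2.8 0 0 0 0 0" --pt "-3 -2.8 0 0 0 0 0" --pt "-3 -2.8 0 0 0 0 0" --pt "-3 -2.8 0 0 0 0 0" --pt "-3 -2.8 0 0 0 0 0" --pt "-3 -2.8 0 0 0 0 0" --pt "-3 -2.8 0 0 0 0 0" --pt "-3 -2.8 0 0 0 0 0"

```text
t: 2.5
eef_pos: [0.5367, 0.1152, 0.2409]
tcp_rot: [0.0, 0.172, 0.985, 0.0]
ft_force: [1.2, 0.0, 0.4]
opening: 0.007
```

```bash
python3 - <<'E'
from h import *
plan(mach(.037,-.062,.235),np.pi/2+YAW)
E
```

```text
at [0.5367 0.1152 0.2409] t 2.5 F [1.2 0.  0.4] op 0.007
shift cm (tool) [-16.1  -15.63   0.59] turn deg [  0.    0.  -11.8] world d [ 0.0987 -0.2016 -0.0059]
```

Emit:
send_rows --pt "-3 -2.8 0 0 0 0 0" --pt "-3 -2.8 0 0 0 0 0" --pt "-3 -2.8 0 0 0 0 0" --pt "-3 -2.8 0 0 0 0 0" --pt "-3 -2.8 0 0 0 0 0" --pt "-1.1 -1.6 0 0 0 -5.9 0" --pt "0 0 0 0 0 -5.9 0" --pt "0 0 0.6 0 0 0 0"

```text
t: 3.3
eef_pos: [0.6353, -0.0856, 0.235]
tcp_rot: [0.001, 0.069, 0.998, 0.0]
ft_force: [0.1, 1.1, 0.8]
opening: 0.004
```

```bash
python3 - <<'E'
from h import *
plan(mach(.037,-.062,.170),np.pi/2+YAW)
c=read_camera('scene');save('s1',c['color'][130:290,240:440].repeat(4,0).repeat(4,1))
E
```

```text
at [ 0.6353 -0.0856  0.235 ] t 3.3 F [0.1 1.1 0.8] op 0.004
shift cm (tool) [-0.02 -0.08  6.5 ] turn deg [ 0.   0.1 -0.1] world d [ 0.0001 -0.0008 -0.065 ]
```

View pics/s1.png

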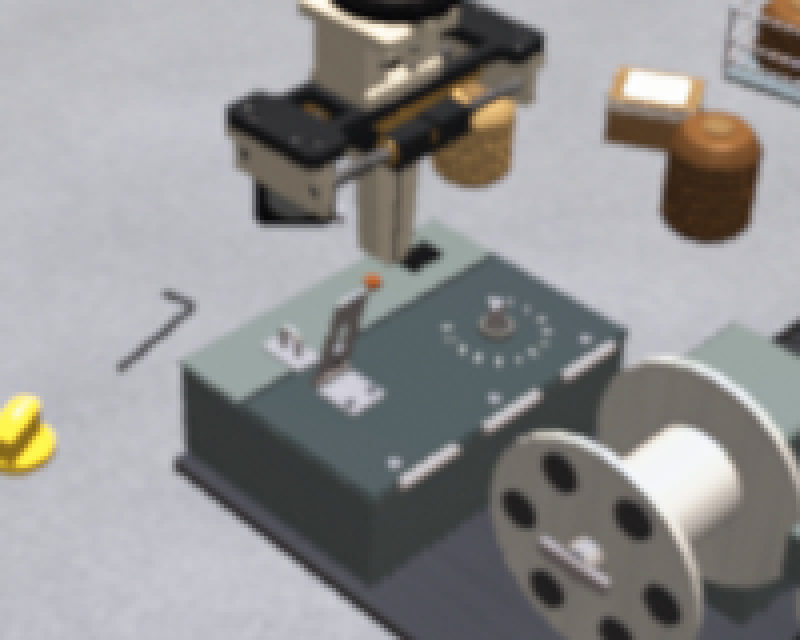

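Emit:
send_rows --pt "0 0 2.5 0 0 0 0" --pt "0 0 2.5 0 0 0 0" --pt "0 0 1.7 0 0 0 0" --pt "1.2 0 0 0 0 0 0" --pt "1.2 0 -0.1 0 0 0 0" --pt "1.2 0 -0.1 0 0 0 0" --pt "1 0 0.2 0 0 0 0" --pt "1 0 0.2 0 0 0 0"

```text
t: 4.15
eef_pos: [0.5789, -0.0766, 0.1667]
tcp_rot: [0.001, 0.069, 0.998, 0.0]
ft_force: [0.7, 1.0, 0.1]
opening: 0.008
```

Emit:
send_rows --pt "0.75 0 0.25 0 0 0 0" --pt "0.75 0 0.25 0 0 0 0" --pt "0.9 0 0.4 0 0 0 0" --pt "0.9 0 0.4 0 0 0 0" --pt "0.7 0 0.7 0 0 0 0" --pt "0.6 0 0.8 0 0 0 0" --pt "0.3 0 0.8 0 0 0 0" --pt "0.3 0 0.8 0 0 0 0"

```text
t: 4.95
eef_pos: [0.5276, -0.0696, 0.1208]
tcp_rot: [-0.0, 0.069, 0.998, -0.0]
ft_force: [0.5, 0.2, -0.0]
opening: 0.006
```

```bash
python3 - <<'E'
from h import *
plan(mach(-.071,-.062,.118),np.pi/2+YAW)
c=read_camera('scene');save('s2',c['color'][130:290,240:440].repeat(4,0).repeat(4,1))
E
```

```text
at [ 0.5276 -0.0696  0.1208] t 4.95 F [ 0.5  0.2 -0. ] op 0.006
shift cm (tool) [-0.11 -0.18  0.28] turn deg [-0. -0. -0.] world d [ 0.0009 -0.002  -0.0028]
```

View pics/s2.png

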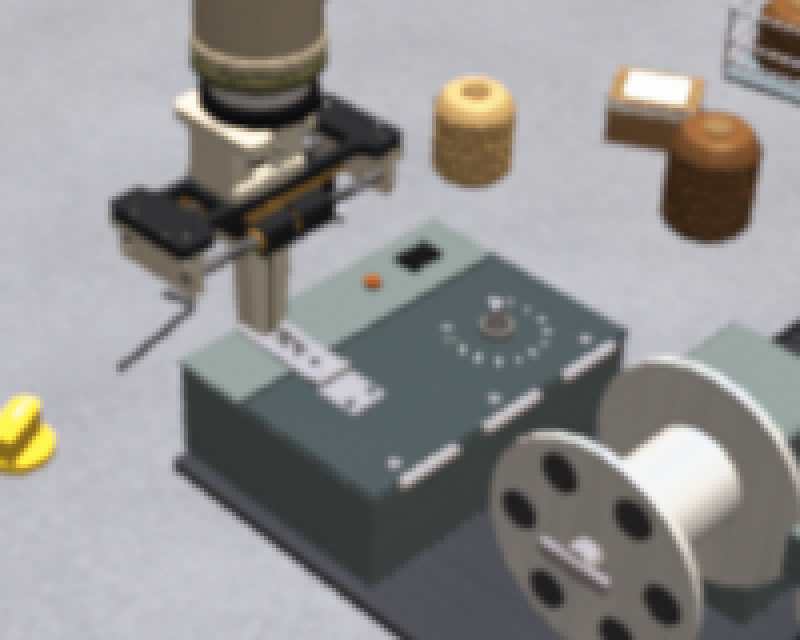

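The scene crop shows the strap nearly flat, with the staple through its slot. Next I press down until there is force.

Emit:
send_rows --pt "0 0 0.3 0 0 0 0" --pt "0 0 0.2 0 0 0 0" --pt "0 0 0 0 0 0 0"

```text
t: 5.3
eef_pos: [0.5274, -0.0696, 0.1177]
tcp_rot: [-0.0, 0.069, 0.998, -0.0]
ft_force: [-5.9, 1.3, 19.5]
opening: 0.006
```

Emit:
send_rows --pt "0 0 0 0 0 0 0" --pt "0 0 -1 0 0 0 0" --pt "0 0 -4 0 0 0 3" --pt "0 0 -4 0 0 0 6"

```text
t: 5.7
eef_pos: [0.5275, -0.0696, 0.2073]
tcp_rot: [-0.001, 0.069, 0.998, -0.0]
ft_force: [1.5, 0.8, 0.0]
opening: 0.131
```

```bash
python3 - <<'E'
from h import *
import pickle
t=pickle.load(open('topA.pkl','rb'));s=pickle.load(open('sceneA.pkl','rb'))
c=onz(t,411.35,216.05,.006);print('axis from top disc',c,proj(t,[*c[:2],.03]),proj(s,[*c[:2],.03]))
def cen(c,u0,u1,v,bg):
    g=np.clip(c['avg'].mean(-1)[v,u0:u1]-bg,0,None);return (g*np.arange(u0,u1)).sum()/g.sum()
P=np.array([onz(t,cen(t,411,415,v,98),v,.03)[:2] for v in range(210,215)])
d=P[0]-P[-1];print('top line',P.round(4).tolist(),np.arctan2(d[1],d[0]))
# scene line: weighted points rows 279..284 cols 223..232
V,U=np.mgrid[279:284,223:233];g=s['avg'].mean(-1)[279:284,223:233];m=(g>110)
# keep line only: below diagonal edge
m&=~((U-226)>(V-279)*1.9+2.5)
print(m.astype(int))
Q=np.array([onz(s,u,v,.03)[:2] for u,v in zip(U[m],V[m])]);w=g[m]-60
mu=(Q*w[:,None]).sum(0)/w.sum();C=np.cov(Q.T,aweights=w);e,E=np.linalg.eigh(C);a=E[:,1]*np.sign(E[0,1]);print('scene line mid',mu,'ang',np.arctan2(a[1],a[0]),e**.5)
E
```

```text
axis from top disc [ 0.48946293 -0.33093905  0.006     ] (np.float64(412.6287746126387), np.float64(215.1789061534529)) (np.float64(224.4233045688556), np.float64(280.3102601275379))
top line [[0.5083, -0.3301], [0.5046, -0.3301], [0.501, -0.33], [0.4974, -0.3307], [0.4937, -0.3308]] 0.05104847821232359
[[0 0 0 0 0 0 0 0 0 0]
 [0 1 1 1 1 0 0 0 0 0]
 [0 0 1 1 1 1 1 0 0 0]
 [0 0 0 0 1 1 1 1 1 0]
 [0 0 0 0 0 0 1 1 1 1]]
scene line mid [ 0.49941656 -0.32833934] ang 0.13567327322445688 [0.00160146 0.00656255]
```

```bash
python3 - <<'E'
from h import *
plan([.4895,-.331,.12],np.pi/2+.08)
E
```

```text
at [ 0.5275 -0.0696  0.2073] t 5.7 F [1.5 0.8 0. ] op 0.131
shift cm (tool) [  0.13 -26.42   8.74] turn deg [  0.   -0.1 -12.5] world d [-0.038  -0.2614 -0.0873]
```

Emit:
send_rows --pt "0 -2.5 0 0 0 0 5" --pt "0 -4 0 0 0 0 5" --pt "0 -4 0 0 0 0 5" --pt "0 -4 0 0 0 0 5" --pt "0 -4 2 0 0 0 5" --pt "0 -4 3 0 0 0 5" --pt "0 -3.9 3.7 0 0 -6.2 5" --pt "0.1 0 0 0 0 -6.3 5"

```text
t: 6.5
eef_pos: [0.4875, -0.3331, 0.1183]
tcp_rot: [-0.003, -0.039, 0.999, 0.0]
ft_force: [-0.3, 0.6, -0.3]
opening: 0.538
```

```bash
python3 - <<'E'
from h import *
plan([.4895,-.331,.0325],np.pi/2+.08)
c=read_camera('scene');a=c['color'][200:330,150:310].repeat(4,0).repeat(4,1)
save('s3',a)
c=read_camera('top');save('t3',c['color'][140:250,300:480].repeat(4,0).repeat(4,1))
E
```

```text
at [ 0.4875 -0.3331  0.1183] t 6.5 F [-0.3  0.6 -0.3] op 0.538
shift cm (tool) [-0.26  0.18  8.58] turn deg [ 0.  -0.3 -0.2] world d [ 0.002   0.0021 -0.0858]
```

View pics/s3.png

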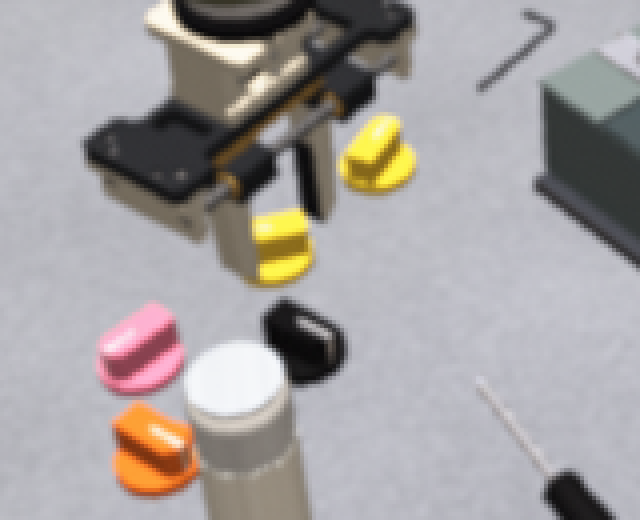

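View pics/t3.png

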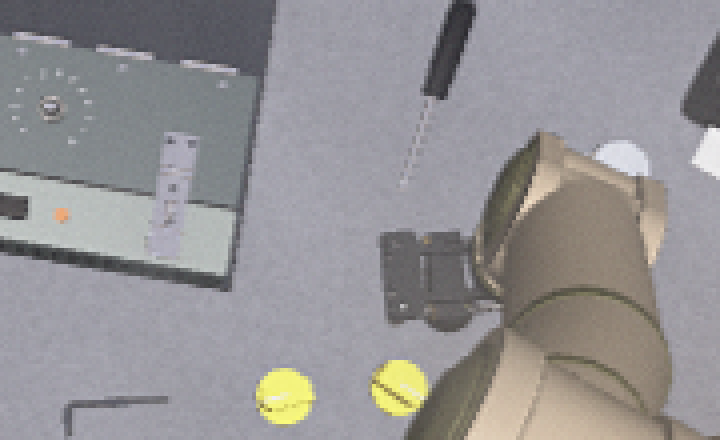

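Emit:
send_rows --pt "-0.2 0.2 1.5 0 0 0 5" --pt "0 0 2.5 0 0 0 5" --pt "0 0 2 0 0 0 5" --pt "0 0 1.5 0 0 0 5" --pt "0 0 0.6 0 0 0 5" --pt "0 0 0 0 0 0 5"

```text
t: 7.2
eef_pos: [0.4928, -0.3257, 0.041]
tcp_rot: [-0.0, -0.04, 0.999, 0.0]
ft_force: [-0.1, 0.1, 0.3]
opening: 0.539
```

```bash
python3 - <<'E'
from h import *
plan([.4895,-.331,.0325],np.pi/2+.08)
c=read_camera('scene');a=c['color'][200:330,150:310].repeat(4,0).repeat(4,1)
save('s4',a)
E
```

```text
at [ 0.4928 -0.3257  0.041 ] t 7.2 F [-0.1  0.1  0.3] op 0.539
shift cm (tool) [ 0.37 -0.51  0.85] turn deg [ 0.  -0.  -0.1] world d [-0.0033 -0.0053 -0.0085]
```

View pics/s4.png

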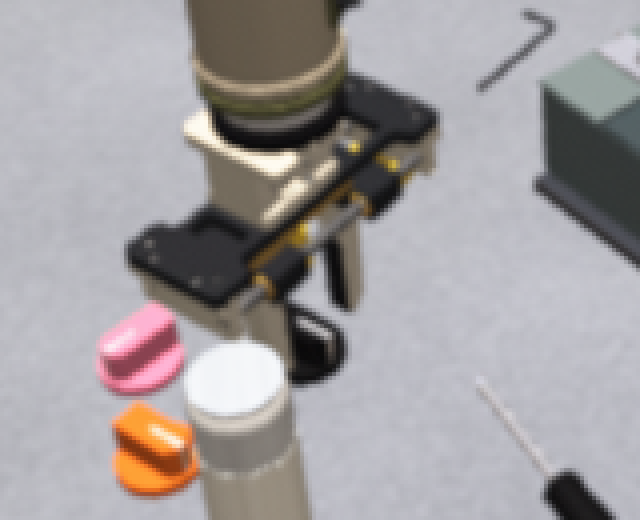

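Emit:
send_rows --pt "0.35 -0.5 0.4 0 0 0 5" --pt "0 0 0.4 0 0 0 5" --pt "0 0 0 0 0 0 5"

```text
t: 7.55
eef_pos: [0.4891, -0.3318, 0.0332]
tcp_rot: [-0.0, -0.039, 0.999, -0.0]
ft_force: [0.0, 0.0, 0.1]
opening: 0.54
```

Emit:
send_rows --pt "0 0 0 0 0 0 2" --pt "0 0 0 0 0 0 1" --pt "0 0 0 0 0 0 0.5" --pt "0 0 0 0 0 0 0.5" --pt "0 0 0 0 0 0 0.5" --pt "0 0 0 0 0 0 0.5"

```text
t: 8.15
eef_pos: [0.4895, -0.3313, 0.0333]
tcp_rot: [0.0, -0.04, 0.999, -0.0]
ft_force: [-1.2, 0.4, 1.0]
opening: 0.21
```

Emit:
send_rows --pt "0 0 -2 0 0 0 0.5" --pt "0 0 -4 0 0 0 0.5" --pt "0 0 -4 0 0 0 0.5" --pt "0 0 -4 0 0 0 0.5" --pt "0 2 -4 0 0 0 0.5" --pt "0 4 0 0 0 0 0.5" --pt "0 4 0 0 0 0 0.5" --pt "0 4 0 0 0 0 0.5"

```text
t: 8.95
eef_pos: [0.478, -0.1907, 0.2137]
tcp_rot: [0.001, -0.039, 0.999, -0.0]
ft_force: [1.2, -0.7, -1.1]
opening: 0.209
```

```bash
python3 - <<'E'
from h import *
import pickle
plan([.6444,.032,.20],np.pi/2+.2)
t=pickle.load(open('topA.pkl','rb'));s=pickle.load(open('sceneA.pkl','rb'))
# collar ring: deviation in warm colour (r-b)
for c,b in((t,(307,320,161,173)),(s,(357,373,205,218))):
    g=c['avg'][b[2]:b[3],b[0]:b[1]];w=(g[...,0]-g[...,2]);print(w.round().astype(int))
# hub/tick dots pattern ring on lid : bright
c=read_camera('scene');save('s5',c['color'][130:290,180:380].repeat(4,0).repeat(4,1))
E
```

```text
at [ 0.478  -0.1907  0.2137] t 8.95 F [ 1.2 -0.7 -1.1] op 0.209
shift cm (tool) [-18.34  20.89   1.38] turn deg [-0.   0.1 -7. ] world d [ 0.1664  0.2227 -0.0137]
[[ -9  -8  -8  -7  -9  -9  -9 -10 -10  -9  -8  -8  -8]
 [ -9  -8  -8  -8  -8  -8 -10 -10  -9 -10  -9  -9  -7]
 [ -9  -9 -10 -10  -9  -8  -9 -10 -10  -9  -9  -9  -9]
 [ -8 -10  -9  -7   7  10   6   0  -7  -9  -9  -9  -9]
 [ -9 -10  -6   6   2  -4   1   8   1  -7  -9  -8  -9]
 [ -8  -8   0   2 -13 -15 -11  -5   8  -3 -10  -8  -8]
 [ -8  -9  -2  -1  -1  -3   2  -1   9  -3 -10 -10  -9]
 [-10 -10  -4   6   1   2   2  -1   3  -5  -9 -10  -9]
 [ -9  -9  -9   1   9   5   4   6  -1  -8  -8  -9 -10]
 [ -7  -9  -8  -8  -3   1  -2  -4  -7  -9  -8  -8  -9]
 [ -9  -9  -9  -9 -10  -8  -9  -9  -9  -9  -8  -8  -8]
 [ -9  -9  -8  -9  -9  -9  -9  -9  -9 -10 -10  -8  -8]]
[[-16 -16 -16 -16 -12  -8 -10 -11  -8  -9  -8 -12 -15 -15 -15 -15]
 [-16 -16 -16 -16 -12  -6  -8  -6  -2  -7 -10 -13 -16 -14 -11 -11]
 [-15 -15 -16 -15 -12  -2  -2   2   4  -7 -14 -15 -16 -13  -9 -10]
 [-16 -16 -15 -12  -6   2   6   8   5  -4 -11 -15 -16 -14 -11 -13]
 [-16 -16 -13  -4   2   6   8   9   7   3  -3 -10 -16 -15 -15 -14]
 [-16 -15  -8   3   7   8   8   8   6   5   4  -4 -13 -15 -16 -16]
 [-16 -15  -6   6   7   8   9   6   2   3   6   0 -11 -16 -16 -16]
 [-16 -15  -7   4   7   8   8   6   2   4   7  -2 -12 -15 -16 -16]
 [-16 -15 -12  -3   4   8   8   7   5   6   2  -8 -14 -16 -15 -16]
 [-16 -16 -14 -11  -6   0   3   4   3  -1  -7 -13 -15 -16 -16 -16]
 [-16 -16 -16 -15 -14 -11  -9  -8  -8 -11 -14 -15 -16 -16 -16 -15]
 [-15 -16 -16 -16 -16 -15 -15 -15 -15 -15 -15 -16 -16 -16 -15 -14]
 [-14 -15 -14 -14 -16 -16 -16 -16 -16 -16 -16 -15 -15 -16 -14 -10]]
```

View pics/s5.png

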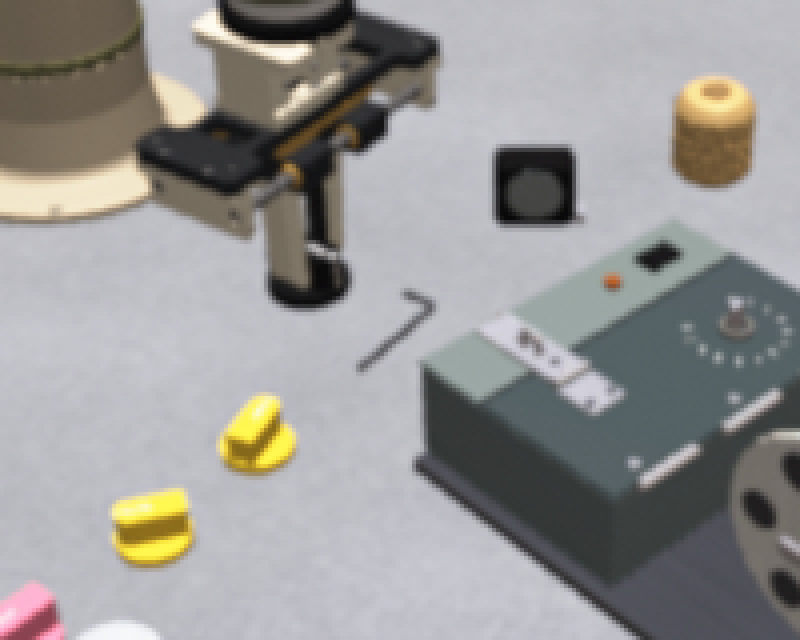

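```bash
python3 - <<'E'
from h import *
import pickle
t=pickle.load(open('topA.pkl','rb'));s=pickle.load(open('sceneA.pkl','rb'))
print(onz(t,312.4,166.6,.095))
for p in ([.6446,.0305],[.6444,.0333],[.644,.032]):print(p,proj(t,[*p,.095]),proj(s,[*p,.095]),proj(s,[*p,.112]))
# refine machine pose: box edges in scene by depth-free lid corners, dot ring
g=s['avg'].mean(-1)
# bright dial ticks in both views -> centre via ellipse fit projected on z=.09
for c,b,bg,n in((t,(297,329,151,183),150,'t'),(s,(345,382,195,226),100,'s')):
    G=c['avg'].mean(-1)[b[2]:b[3],b[0]:b[1]];m=(G>bg).astype(np.uint8)
    k,l,st,ce=cv2.connectedComponentsWithStats(m,connectivity=8)
    P=[]
    for i in range(1,k):
        mm=l==i;w=(G-bg+10)*mm;V,U=np.mgrid[b[2]:b[3],b[0]:b[1]]
        p=onz(c,(w*U).sum()/w.sum(),(w*V).sum()/w.sum(),.09)[:2]
        r=np.hypot(p[0]-.644,p[1]-.032)
        if .02<r<.04:P.append(p)
    P=np.array(P)
    A=np.c_[2*P,np.ones(len(P))];x=np.linalg.lstsq(A,(P**2).sum(1),rcond=None)[0];rad=np.sqrt(x[2]+x[:2]@x[:2])
    print(n,len(P),'centre',x[:2],'r',rad,'res',(np.hypot(*(P-x[:2]).T)-rad).round(4), 'ang-yaw',np.sort(np.degrees(np.arctan2(P[:,1]-x[1],P[:,0]-x[0])-YAW)).round())
E
```

```text
[0.64665515 0.03206657 0.095     ]
[0.6446, 0.0305] (np.float64(312.8326393093394), np.float64(167.17677371485178)) (np.float64(363.2035915172475), np.float64(211.1208921329822)) (np.float64(363.59546949636143), np.float64(206.00191801820736))
[0.6444, 0.0333] (np.float64(312.03575460583005), np.float64(167.21803905175904)) (np.float64(363.72379924145844), np.float64(210.5873067267431)) (np.float64(364.11918691921323), np.float64(205.47179615413066))
[0.644, 0.032] (np.float64(312.4027374168655), np.float64(167.33534566085964)) (np.float64(363.32755006980034), np.float64(210.76481817132643)) (np.float64(363.72001755471723), np.float64(205.64809567460338))
t 13 centre [0.64762204 0.03239736] r 0.03308001132632739 res [-0.0007 -0.0002  0.0028 -0.0007  0.0001 -0.0011 -0.0005 -0.0003 -0.0002
  0.0007 -0.0017  0.0001  0.0014] ang-yaw [-140. -117.  -96.  -70.  -49.  -25.   -2.   24.   48.   68.   95.  114.
  137.]
s 6 centre [0.64428856 0.03282605] r 0.03122291620447512 res [ 0.0001  0.0014 -0.0025 -0.0016  0.0008  0.0015] ang-yaw [-116.  -70.  -46.   25.   91.  129.]
```

Emit:
send_rows --pt "-1.5 1.8 0 0 0 0 0.5" --pt "-2.8 3.2 0 0 0 0 0.5" --pt "-2.8 3.2 0 0 0 0 0.5" --pt "-2.8 3.2 0 0 0 0 0.5" --pt "-2.8 3.2 0 0 0 0 0.5" --pt "-2.8 3.2 0 0 0 0 0.5" --pt "-2.8 3.1 0 0 0 -3.5 0.5" --pt "0 0 0 0 0 -3.5 0.5"

```text
t: 9.8
eef_pos: [0.6469, 0.0376, 0.2129]
tcp_rot: [0.001, -0.105, 0.994, 0.002]
ft_force: [-0.3, -0.9, -0.3]
opening: 0.208
```

```bash
python3 - <<'E'
from h import *
plan([.6455,.0325,.16],np.pi/2+.2)
E
```

```text
at [0.6469 0.0376 0.2129] t 9.8 F [-0.3 -0.9 -0.3] op 0.208
shift cm (tool) [ 0.26 -0.49  5.29] turn deg [0.2 0.1 0.6] world d [-0.0014 -0.0051 -0.0529]
```

Emit:
send_rows --pt "0 0 1 0 0 0 0.5" --pt "0 0 1.5 0 0 0 0.5" --pt "0 0 1.5 0 0 0 0.5" --pt "0 0 1 0 0 0 0.5" --pt "0 0 0 0 0 0 0.5"

```text
t: 10.3
eef_pos: [0.643, 0.0302, 0.161]
tcp_rot: [-0.002, -0.1, 0.995, -0.0]
ft_force: [0.2, -0.0, -1.0]
opening: 0.214
```

```bash
python3 - <<'E'
from h import *
import pickle
plan([.6455,.0325,.16],np.pi/2+.2)
cs=[read_camera('scene') for _ in range(3)];c=cs[0];c['avg']=np.mean([k['color'].astype(float) for k in cs],0);pickle.dump(c,open('s6.pkl','wb'))
u,v=proj(c,[.6455,.0325,.127]);print(u,v)
u,v=int(u),int(v)
a=np.clip(c['avg'][v-25:v+25,u-25:u+25]*1.3,0,255).astype(np.uint8);save('s6',cv2.resize(a,None,fx=11,fy=11,interpolation=cv2.INTER_NEAREST));print(u-25,v-25)
t=read_camera('top');save('t6',t['color'][130:210,270:370].repeat(6,0).repeat(6,1))
E
```

```text
at [0.643  0.0302 0.161 ] t 10.3 F [ 0.2 -0.  -1. ] op 0.214
shift cm (tool) [-0.3   0.18  0.1 ] turn deg [ 0.  -0.2  0. ] world d [ 0.0025  0.0023 -0.001 ]
364.6560243823499 201.18768705724224
339 176
```

View pics/s6.png

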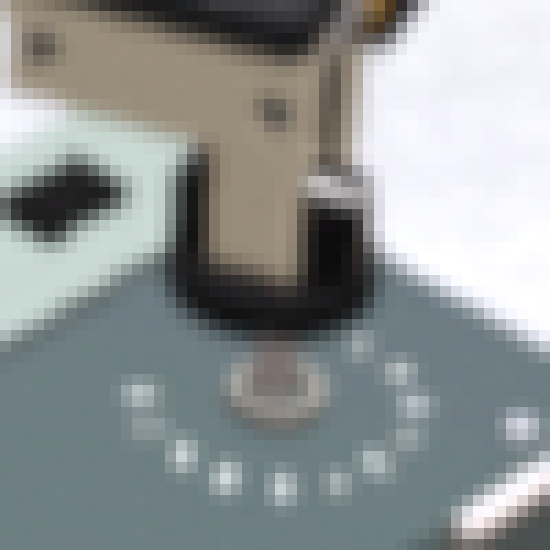

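View pics/t6.png

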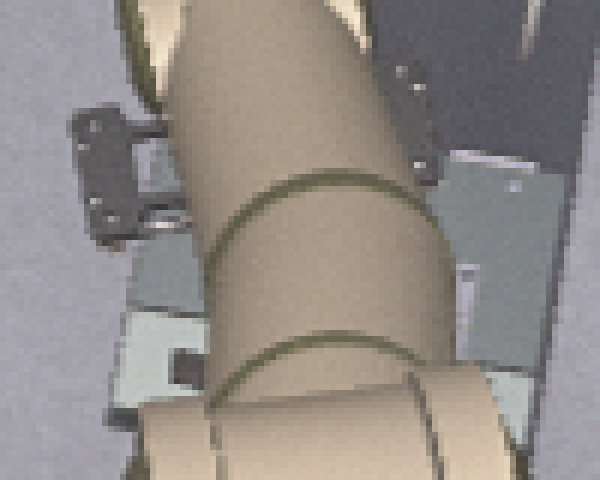

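```bash
python3 - <<'E'
from h import *
import pickle
c=pickle.load(open('s6.pkl','rb'));g=c['avg'].mean(-1)
# horizontal extremes rows 197..204; vertical bottom cols 358..370
for v in range(197,207): print(v,g[v,350:380].round().astype(int))
for u in (360,362,364,366,368):print(u,g[200:210,u].round().astype(int))
x,y=.643,.0302;z0=.161-.0333
th=np.linspace(0,2*np.pi,721)
for z in (z0,z0+.008):
    q=np.array([proj(c,[x+.025*np.cos(a),y+.025*np.sin(a),z]) for a in th]);print(z,'u',q[:,0].min(),q[:,0].max(),'v',q[:,1].min(),q[:,1].max())
E
```

```text
197 [161 162 163 150  96  36  15  45  90 105 107 107 106 107 111 102  62  24
  10  10  13  40 104 165 193 198 197 196 196 197]
198 [161 159 152 130  78  30  18  46  86 102 105 106 107 107 110 100  60  22
  11  10  15  34  79 142 183 196 198 198 198 198]
199 [152 137 118  93  54  27  23  40  69  86  93  98 102 105 109  98  59  22
  10  10  17  32  58 105 149 176 192 199 200 199]
200 [121 102  89  75  47  26  24  31  45  56  64  73  81  91  99  90  52  19
  11  11  17  29  44  76 109 136 164 186 194 199]
201 [ 94  89  89  82  53  28  22  25  29  33  38  44  50  61  72  66  40  18
  13  14  18  23  38  72  91 103 122 145 166 186]
202 [ 91  92  93  88  64  34  19  20  24  25  27  29  31  35  41  41  30  22
  19  20  19  21  40  76  92  93  97 105 124 151]
203 [ 92  94  95  93  79  52  29  17  17  20  22  24  24  25  28  28  26  23
  21  19  17  26  54  82  93  94  93  93  98 111]
204 [94 94 94 94 89 75 54 33 21 16 15 16 17 19 20 20 19 17 16 19 26 46 73 90
 94 94 93 94 93 95]
205 [94 95 94 94 94 90 80 64 47 35 25 21 21 21 19 17 18 21 28 38 56 79 91 94
 94 94 94 94 94 94]
206 [ 94  94  94  94  94  94  92  86  78  69  59  52  47  48  43  41  43  49
  60  72  89 114 110  98  94  94  94  94  94  94]
360 [ 64  38  27  22  15  25  59  85  99 114]
362 [81 50 31 24 17 21 47 77 92 95]
364 [99 72 41 28 20 19 43 75 89 90]
366 [ 52  40  30  26  19  18  43  77  99 109]
368 [ 11  13  19  21  16  28  60  85  95 103]
0.1277 u 353.8206587473333 372.9718616500824 v 195.44468373354778 206.79712289338943
0.13570000000000002 u 353.9717590762627 373.1951283803115 v 192.99049545274983 204.3065056743916
```

Emit:
send_rows --pt "-0.3 0.1 0.5 0 0 0 0.5" --pt "0 0 0.4 0 0 0 0.5" --pt "0 0 0.3 0 0 0 0.5" --pt "0 0 0.1 0 0 0 0.5" --pt "0 0 0 0 0 0 0.5"

```text
t: 11.0
eef_pos: [0.6468, 0.0326, 0.15]
tcp_rot: [-0.0, -0.101, 0.995, -0.0]
ft_force: [-0.1, -0.0, -0.4]
opening: 0.211
```

```bash
python3 - <<'E'
from h import *
plan([.6457,.0317,.143],np.pi/2+.2)
E
```

```text
at [0.6468 0.0326 0.15  ] t 11.0 F [-0.1 -0.  -0.4] op 0.211
shift cm (tool) [ 0.12 -0.06  0.7 ] turn deg [-0.  -0.   0.1] world d [-0.0011 -0.0009 -0.007 ]
```

Emit:
send_rows --pt "0.1 -0.1 0.3 0 0 0 0.5" --pt "0 0 0.2 0 0 0 0.5" --pt "0 0 0.1 0 0 0 0.5" --pt "0 0 0.1 0 0 0 0.5" --pt "0 0 0 0 0 0 0.5"

```text
t: 11.5
eef_pos: [0.6462, 0.0321, 0.1433]
tcp_rot: [0.0, -0.101, 0.995, 0.0]
ft_force: [0.0, 3.4, 2.2]
opening: 0.212
```

Emit:
send_rows --pt "0 0.05 0.1 0 0 0 0.5" --pt "0 0 0.1 0 0 0 0.5" --pt "0 0 0 0 0 0 0.5"

```text
t: 11.8
eef_pos: [0.6459, 0.0324, 0.141]
tcp_rot: [-0.0, -0.101, 0.995, 0.0]
ft_force: [-0.6, 4.6, 1.3]
opening: 0.214
```

Emit:
send_rows --pt "0 0.05 0.1 0 0 0 0.5" --pt "0 0 0.2 0 0 0 0.5" --pt "0 0 0.1 0 0 0 0.5" --pt "0 0 0 0 0 0 0.5"

```text
t: 12.2
eef_pos: [0.6458, 0.0328, 0.137]
tcp_rot: [-0.0, -0.101, 0.995, 0.0]
ft_force: [-1.8, 4.9, 0.6]
opening: 0.212
```

```bash
python3 - <<'E'
from h import *
s=state();print(s['ft_force'],s['torque'],s['eef_pos'])
c=read_camera('scene');save('s7',cv2.resize(c['color'][176:226,339:389],None,fx=11,fy=11,interpolation=cv2.INTER_NEAREST))
E
```

```text
[-1.77693132  4.92569139  0.56553486] [1.30276393 0.33575684 0.01781711] [0.64575516 0.03277215 0.13698601]
```

View pics/s7.png

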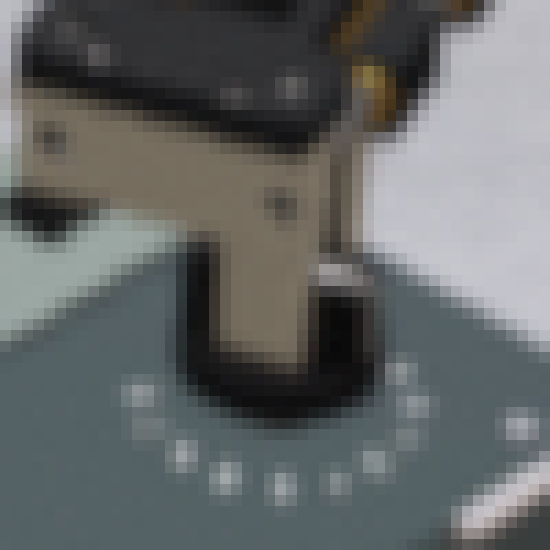

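Emit:
send_rows --pt "0.05 0.1 0.2 0 0 0 0.5" --pt "0 0 0.2 0 0 0 0.5" --pt "0 0 0.2 0 0 0 0.5" --pt "0 0 0.1 0 0 0 0.5" --pt "0 0 0 0 0 0 0.5"

```text
t: 12.75
eef_pos: [0.6456, 0.0332, 0.1301]
tcp_rot: [0.0, -0.101, 0.995, -0.0]
ft_force: [1.0, 4.0, -0.6]
opening: 0.209
```

Emit:
send_rows --pt "0 0.1 0.1 0 0 0 0.5" --pt "0 0 0.2 0 0 0 0.5" --pt "0 0 0.2 0 0 0 0.5" --pt "0 0 0.1 0 0 0 0.5" --pt "0 0 0 0 0 0 0.5"

```text
t: 13.25
eef_pos: [0.6455, 0.0335, 0.1246]
tcp_rot: [0.0, -0.1, 0.995, -0.0]
ft_force: [1.0, 0.0, 5.3]
opening: 0.214
```

Emit:
send_rows --pt "0 0 0.1 0 0 0 0.5" --pt "0 0 0.1 0 0 0 0.5" --pt "0 0 0 0 0 0 0.5"

```text
t: 13.55
eef_pos: [0.6456, 0.0335, 0.1233]
tcp_rot: [0.001, -0.1, 0.995, -0.0]
ft_force: [-0.4, -0.0, 12.1]
opening: 0.209
```

Emit:
send_rows --pt "0 0 0.1 0 0 0 0.5" --pt "0 0 0.1 0 0 0 0.5" --pt "0 0 0 0 0 0 0.5"

```text
t: 13.85
eef_pos: [0.6456, 0.0335, 0.1232]
tcp_rot: [0.001, -0.1, 0.995, -0.001]
ft_force: [-7.1, -1.2, 29.5]
opening: 0.207
```

Emit:
send_rows --pt "0 0 -0.1 0 0 0 0.5" --pt "0 0 0 0 0 0 0.5" --pt "0 0 0 0 0 0 0.5" --pt "0 0 0 0 0 0 0.5"

```text
t: 14.25
eef_pos: [0.6456, 0.0335, 0.1233]
tcp_rot: [0.001, -0.1, 0.995, -0.0]
ft_force: [-3.0, -1.1, 21.0]
opening: 0.208
```

```bash
python3 - <<'E'
from h import *
s=state();print(s['ft_force'],s['torque'],s['eef_pos'])
q=s['tcp_rot'];M=R.from_quat([*q[1:],q[0]]).as_matrix();print('nose dir ang',np.arctan2(-M[1,0],-M[0,0]),'tilt',np.arccos(-M[2,2]))
c=read_camera('scene');save('s8',cv2.resize(c['color'][140:260,280:430],None,fx=5,fy=5,interpolation=cv2.INTER_CUBIC))
u,v=proj(c,s['eef_pos']+[0,0,-.0183]);print(u,v)
g=c['color'].mean(-1)
th=np.linspace(0,2*np.pi,721);p=s['eef_pos']
for z in (.09,.098):
    q=np.array([proj(c,[p[0]+.025*np.cos(a),p[1]+.025*np.sin(a),z]) for a in th]);print(z,'u',q[:,0].min(),q[:,0].max(),'v',q[:,1].max())
for u in (360,362,364,366):print(u,g[210:224,u].round().astype(int))
for v in (208,210,212):print(v,g[v,349:378].round().astype(int))
E
```

```text
[-3.01594361 -1.14018664 20.97778921] [-0.09504962  0.86010619  0.00834522] [0.64556964 0.0335432  0.12327309]
nose dir ang 0.20084192455815061 tilt 0.0019750604902260545
364.37527398170914 207.7178608338502
0.09 u 354.6301937963623 373.4372732910932 v 218.03752936897726
0.098 u 354.78154296694976 373.65821393461545 v 215.6347208774894
360 [102  81  50  30  25  17  19  57 114 136 117  98  94  95]
362 [106  97  69  38  27  22  15  31  69  90  93  93  94  95]
364 [111 108  91  59  34  23  15  25  77 139 159 132 102  95]
366 [ 71  68  64  48  31  23  17  29  68  95 102  98  94  95]
208 [ 95  94  95  94  93  81  45  15  28  69  98 105 106 106 106 108 106  77
  37  14  11   9  28  62  86 103 109 101  94]
210 [ 95 103 110 108  95  71  39  20  28  59  89 102 104 106 108 111 106  71
  31  13  10  11  26  55  76 113 132 113  96]
212 [ 98 116 136 127 103  69  37  24  24  29  39  50  60  69  80  91  95  64
  27  11  11  12  18  37  63  91 122 145 134]
```

View pics/s8.png

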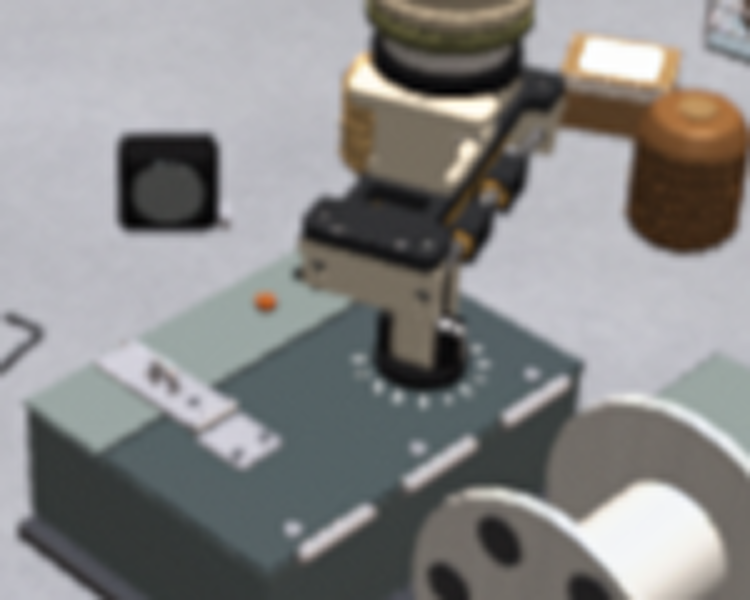

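The image shows the knob's lower edge at v≈217.5, where the lid height predicts 218.0. Hovering gave the same 0.5 px offset. The hasp lies flat, and the push holds steady at 21 N. I'm handing it in.

```bash
python3 - <<'E'
from h import *
print(job_done());s=state();print(s['t'],s['ft_force'],s['eef_pos'],s['opening'])
E
```

```text
the job is handed in; nothing more can be done
None
the job is handed in; nothing more can be done
```

I swung the hasp shut over its staple, then put the black knob on the D-shaft and pressed it down to the lid. I handed the job in at about 14.3 s with the gripper still holding and pressing the knob; no verdict is reported.

**Hasp:** with the closed fingers pressing on the tab, the fingertips were at z ≈ 0.096 m with 19.5 N, which is the closed height. The later pictures show the strap flat over the staple.

**Knob:** it slid over the shaft with almost no vertical force, so the D fit was matched. It then met the collar, with 5 N part-way, and stopped firmly at the height expected for the lid. The tool was tilted 0.002 rad and the nose pointed at 0.20 rad.

**Final hold:** the downward push was steady at 21 N, after a brief peak of 29.5 N while seating. The finger opening was 19–20 mm, right for the 20 mm bar.

**Checks that disagreed:**
- **Shaft position:** the two cameras differed by about 3 mm in x. I used the scene view, corrected by comparing it with the held knob, and followed the side force on the way down, ending about 2 mm further in y.
- **Flat direction:** the pictures gave anything from 0.16 to 0.65 rad, so I tried 0.20 and the fit itself confirmed it.

Nothing else on the counter appeared to move in the pictures, though I did not measure each item at the end.

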